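Unlatch the guard gate of a parts bay and hold it wide open

ROBOT

A 6-joint arm with a two-finger parallel gripper is mounted at the origin on the work surface. World frame = base frame: x ahead of the robot, y to its left, z up, the work surface at z = 0. Lengths are in mm, angles in rad, forces in N, time in s.
With the tool pointing down it reaches from about 350 to 975 mm from the base axis. Payload 7.1 kg.
Tool frame: the origin (TCP) lies on the centre line of the jaws, within the pads' length; the fingertips stand 17 mm ahead of it and the grasp point (between the pads) lies 2 mm behind it; z points along the fingers, y is the direction in which the jaws open and shut (so a half turn about z gives the same grasp; the last joint's range is limited). The gripper opens to 88 mm and grips with 3 to 60 N. Pads are 20 mm wide; open, the fingers measure 115 mm over their backs; the gripper's body (75 mm by 178 mm) begins 61 mm behind the grasp point.
Start: joints at [-1.148, 0.423, 1.63, -0, 1.089, -0.019], TCP at [267.244, -564.965, 239.675] pointing down, gripper open.
Joint ranges: [-3, 3], [-0.9, 2.11], [0.09, 2.58], [-1.31, 4.45], [0.11, 2.69], [-2.54, 2.54]. Speed limits (rad/s): [2.39, 2.39, 3.01, 3.14, 3.14, 3.14].

INTERFACE

Orientations are given as a rotation vector (axis times angle).
In Python, from workcell import ctrl, imaging, workorder gives the robot as it stands. The module is installed in compiled form; this text tells all that it offers.
- The arm moves only by the shell command python3 -m crank 'ROWS' [OPENING]. ROWS is JSON, a list of rows, each an object with "travel": the shift along the tool's x, y, z as a fraction of full scale, a list of three; "turn": the turn about the tool's z as a fraction of full scale. In form: [{"travel": [dx, dy, dz], "turn": turn}, ...]. A call has 1 to 20 rows; each row shifts and turns the pose as measured when the row begins, along the tool's axes as they then stand; what a row does not reach is not made up. Full scale, the value 1, is 5 cm for a shift and 0.1 rad for a turn. A row lasts 1/10 s, in which the tool goes at most 50 mm and 8.59 degrees, less where a joint would pass 70% of its speed; a pose out of reach is approached as far as the arm can. A call with a number of a shift or a turn outside -1 to 1 is refused whole. A call with a gripper value outside its range is refused whole. OPENING is the gripper command: -1 is shut, 1 is fully open, values between are in proportion, set as the call begins (- or left out, the last holds). The fingers move at their own pace and stop on an object; the grip force is fixed at half the most. Time passes only in rows, so rows that do not move let the fingers close. It gives the time, the measured TCP pose, the force and the opening at its end, in the units of the state.
- ctrl.get_obs(): the state, without advancing time (a new reading comes with each control period).
- imaging.get_image(name): name is "scene" or "top" or "wrist"; returns the picture (480x640x3 uint8, blue, green, red); there is no depth.
- imaging.camera_info(name): a dict with "camera_matrix" (3x3 intrinsics, pixels), "rvec" (rotation vector, rad) and "tvec" (3), from world to camera coordinates, as OpenCV has them. Camera axes: x right, y down, z forward; pixel columns grow to the right and rows downward; lengths in mm; the calibration is good to about 2 mm. A picture is of the moment at which its call begins: read the wrist's pose just before it. camera_info takes no time and is no camera call; for the wrist camera it gives the pose at the moment of the call.
- workorder.close_job(): hands the job in, once; it reports no verdict.
The state is a dict: "t": time; "qpos": joint angles; "qvel": joint speeds; "joint_torque": joint torques, N m; "ee_pos": TCP position; "orientation": TCP orientation; "ft_force": force on the tool from outside, world axes, zero at the start; "moment": the same for the moment, N m; "width": finger opening in mm.
Only numpy, scipy, OpenCV 4.12 (cv2) and the standard library are available. Lean on these libraries where they do the work, as an engineer would, in place of code of your own. Each camera call takes 0.05 s, during which the arm holds its last target.

TASK

Squeeze the two tabs of the round-peg catch fully together, then those of the flat-paddle catch, to unlock the little gate of the keypad bay. Take the gate by its upright handle and swing it towards you past its detent until it stands wide open, square to its opening or a little further, without shifting the loose things around. Finish there still holding it by the handle so that a colleague can reach in: it swings back if let go.

Things in the scene. Friction and masses are not known exactly. Their poses are not given: they have to be found in the camera images.
- bay: Fixed keypad bay, open-topped; origin on the work surface under the middle of its gate opening. x points away from the robot through the opening, y along the top rail to the hinge side, z up. Top rail 24 mm deep (x), 264 mm long (y), its top 125 mm high. Two catches stand on the rail at y = +50 and -50 mm and may swap places between starts.
- peg_catch_grip (a point): Round-peg catch: two upright round black pegs, 12 mm diameter, side by side along the rail (y). The point is midway between them, 157 mm high: 19 mm below their tops, 20 mm above their feet. Outer faces 54 mm apart at most, 38 mm fully squeezed; about 4 N moves each, and it stays where it is left. Axes as the bay's.
- flat_catch_grip (a point): Flat-paddle catch: two upright flat black paddles, 28 mm wide (x), 6 mm thick (y), side by side along the same rail. Point, heights, outer widths (54, squeezed 38 mm), force, behaviour and axes as those of the round-peg catch.
- peg_catch_left (a joint): Travel (m) of the round peg on the +y (hinge) side towards the other peg: 0 = out (locking), 0.008 = fully in at its stop. The gate is free of this tab from about 0.0065.
- peg_catch_right (a joint): The same for the round peg on the -y side (it travels towards +y).
- flat_catch_left (a joint): The same for the flat paddle on the +y (hinge) side.
- flat_catch_right (a joint): The same for the flat paddle on the -y side.
- gate (a joint): Gate angle (rad): 0 shut, grows as its free end swings to the robot (clockwise from above), 1.57 square to the opening, 1.75 end stop. A spring pushes it shut (0.15 Nm at 0, 0.4 at 1.57). A sprung plunger must ride over a ridge, the detent, at 0.7 to 0.9: up to 8 N more at the handle. Let go past it, the gate swings back to about 0.9 (damped, 0.25 Nm per rad/s). Locked until all four tabs are in.
- gate_hinge (a point): A point on the upright hinge line at the bay's +y post, 80 mm above the work surface, fixed to the bay (axes as the bay's), 115 mm to +y of the bay's origin. Shut, the gate reaches from it 212 mm to -y; its top edge is 85 mm high, lugs on it to 103 mm.
- gate_handle: Upright round black handle on the gate, 18 mm diameter; origin on its axis, 133 mm high, 20 mm below its top, free for 40 mm below. Gate shut: 58 mm in front (-x) of the gate's plane and 165 mm to -y of the hinge line. It turns with the gate, and being round may turn between the fingers. Axes as the bay's when shut.
- handset_mid (a point): Bystander: black handset shell 50 x 110 x 12 mm lying flat; its centre.
- carton_mid (a point): Bystander: white carton 70 x 100 x 45 mm; its centre.
- jar_mid (a point): Bystander: clear jar with a dark cap, 52 mm diameter, 75 mm high; its centre.

How it is judged:
By the outcome, as a careful person would: the job done as asked, in the order asked, and still so for the second after the job is handed in, while the arm keeps its last pose, push and grip.
It also fails if it takes over 54 s, if anything falls off the work surface, if the arm or the gripper's body presses on something with over 40 N, if the wrist force passes 120 N, or if a joint passes its speed limit or range.

## Working session

There is one attempt and no reset: what is moved stays moved. The work goes in short steps, Python scripts to look and compute and a shell command to move; the robot and the scene stay as the last step left them, time stands still between calls to the robot, and variables do not carry over. Pictures are saved under pics/ and viewed, and the job is handed in when it is done.

```bash
mkdir -p pics
python3 - <<'E'
from workcell import ctrl, imaging
import cv2
o=ctrl.get_obs(); print(o)
for n in ["scene","top","wrist"]:
    cv2.imwrite(f"pics/{n}0.png",imaging.get_image(n)); print(n,imaging.camera_info(n))
E
```

```text
{'t': 0.0, 'qpos': array([-1.14799048e+00,  4.23815941e-01,  1.63070226e+00, -2.35254330e-05,
        1.08855442e+00, -1.89601919e-02]), 'qvel': array([ 8.33730229e-04,  1.31696607e-03, -5.52533240e-04, -6.93155608e-04,
       -4.56293772e-05, -5.39287667e-04]), 'joint_torque': array([ 8.61936969e-04, -5.44619215e+01, -2.73662531e+01,  6.42513600e-02,
        2.29377311e-02, -1.12987755e-04]), 'ee_pos': array([ 267.03491587, -564.50033706,  238.91239184]), 'orientation': array([-3.06385128e+00, -6.87995528e-01,  4.98063506e-04]), 'ft_force': array([-0.60256045,  0.15038177, -0.04052251]), 'moment': array([ 0.04805709, -0.04952278,  0.01026599]), 'width': 87.49434893222269}
scene {'camera_matrix': array([[444.70349318,   0.        , 322.27287105],
       [  0.        , 444.70349318, 244.81214627],
       [  0.        ,   0.        ,   1.        ]]), 'rvec': array([ 2.33379412,  0.72237242, -0.29804948]), 'tvec': array([-475.42791469, -146.31928187, 1354.75716057])}
top {'camera_matrix': array([[448.07303891,   0.        , 325.39499625],
       [  0.        , 448.07303891, 245.12868135],
       [  0.        ,   0.        ,   1.        ]]), 'rvec': array([ 2.12870939, -2.19356735,  0.10610443]), 'tvec': array([  20.46113157,  552.35052732, 1181.95042404])}
wrist {'camera_matrix': array([[398.01480909,   0.        , 320.42464161],
       [  0.        , 398.01480909, 233.52313905],
       [  0.        ,   0.        ,   1.        ]]), 'rvec': array([-2.46463041,  1.55885872,  0.20346122]), 'tvec': array([-625.0785244 ,  -31.06692358,  390.05615804])}
```

View pics/scene0.png

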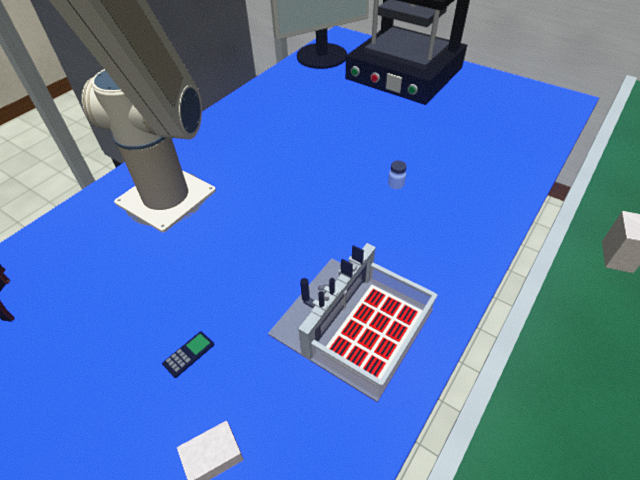

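View pics/top0.png

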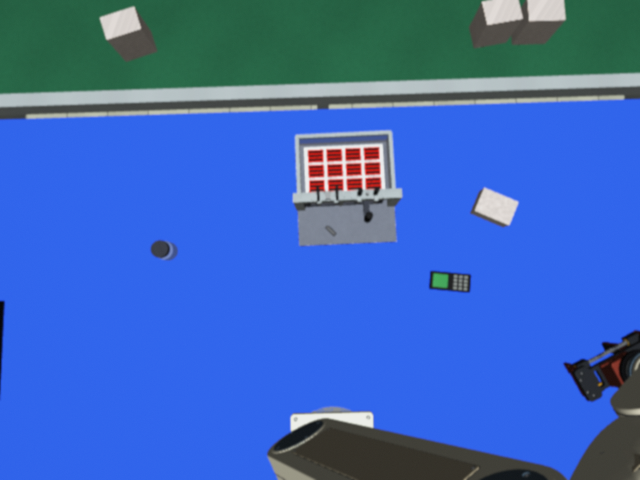

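View pics/wrist0.png

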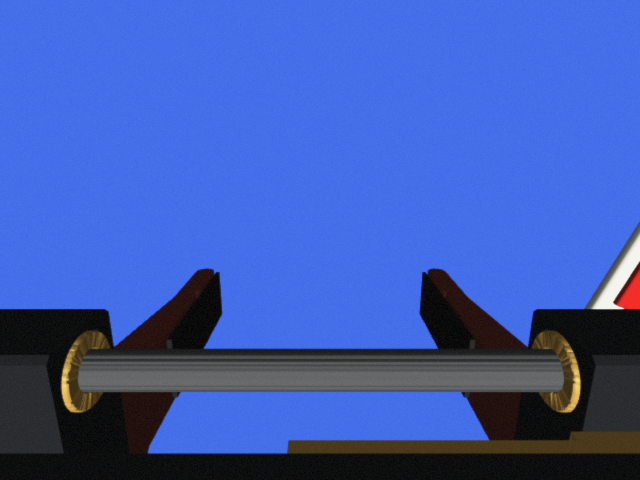

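The bay sits ahead of the robot: rail at about (347,197) in top, the round pegs and handle on the right (-y), and the flat paddles on the left. Next I'll enlarge it.

Run:
```python
import cv2
a=cv2.imread("pics/top0.png")[120:255,280:420]; cv2.imwrite("pics/topc.png",cv2.resize(a,None,fx=5,fy=5)[:600,:800] if 0 else cv2.resize(a,(622,600),interpolation=cv2.INTER_CUBIC))
b=cv2.imread("pics/scene0.png")[230:380,260:450]; cv2.imwrite("pics/scenec.png",cv2.resize(b,(760,600),interpolation=cv2.INTER_CUBIC))
```

```text
(no output)
```

View pics/topc.png

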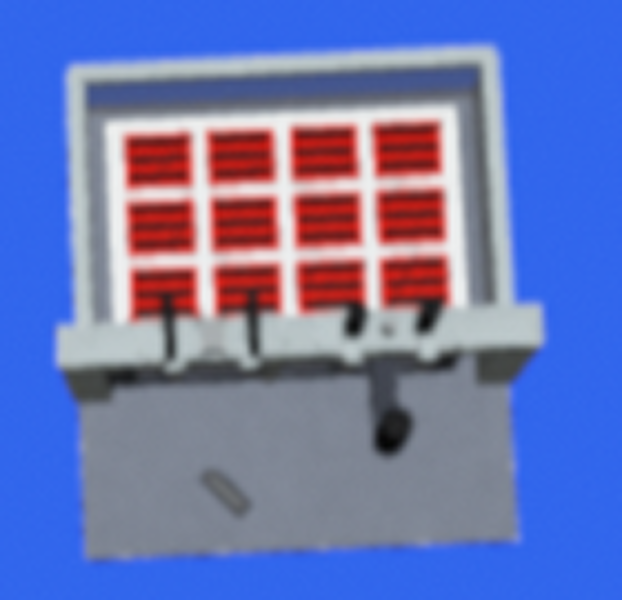

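View pics/scenec.png

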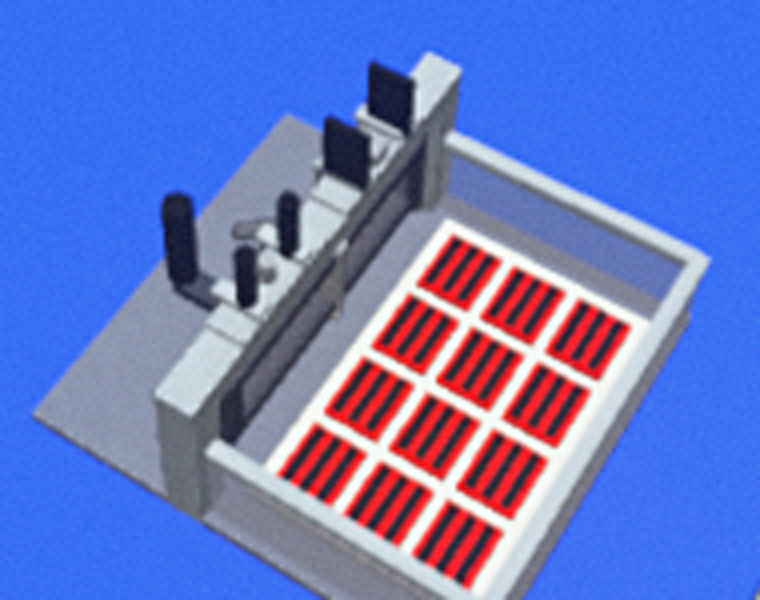

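```bash
cat > h.py <<'E'
import numpy as np, cv2
from workcell import ctrl, imaging
def ray(info,px,z):
    K=info["camera_matrix"];R,_=cv2.Rodrigues(info["rvec"]);t=info["tvec"]
    d=R.T@np.linalg.inv(K)@np.array([px[0],px[1],1.]); c=-R.T@t
    return c+d*(z-c[2])/d[2]
def proj(info,P):
    return cv2.projectPoints(np.array(P,float).reshape(-1,3),info["rvec"],info["tvec"],info["camera_matrix"],None)[0].reshape(-1,2)
def state():
    o=ctrl.get_obs();R,_=cv2.Rodrigues(o["orientation"]);
    print("t",round(o["t"],2),"pos",o["ee_pos"].round(1),"x",R[:,0].round(3),"y",R[:,1].round(3),"z",R[:,2].round(3),"F",o["ft_force"].round(1),"w",round(o["width"],1)); return o,R
def bay2w(o,yaw,P):
    c,s=np.cos(yaw),np.sin(yaw);P=np.array(P,float).reshape(-1,3)
    return P@np.array([[c,s,0],[-s,c,0],[0,0,1]])+np.array([o[0],o[1],0])
E
python3 - <<'E'
from h import *
I=imaging.camera_info("top"); S=imaging.camera_info("scene")
f=lambda u,v:(280+u/4.443-.4,120+v/4.444-.4)
for n,p in dict(bl=(57,328),fl=(60,368),br=(543,305),fr=(545,343)).items(): print(n,ray(I,f(*p),125).round(1))
g=lambda u,v:(260+u/4-.4,230+v/4-.4)
for n,p in dict(fl=(428,52),bl=(462,68),fr=(157,395),br=(208,410)).items(): print(n,ray(S,g(*p),125).round(1))
print("handle top", ray(I,f(394,425),153), ray(S,g(178,196),153))
print("pegtops S",ray(S,g(289,194),176),ray(S,g(247,248),176), "T",ray(I,f(352,308),176),ray(I,f(430,303),176))
print("jar",ray(I,(160,248),75),"carton",ray(I,(496,206),45),"handset",ray(I,(450,282),12))
E
```

```text
bl [676.2  82.4 125. ]
fl [653.1  81.2 125. ]
br [ 680.7 -193.7  125. ]
fr [ 658.8 -193.8  125. ]
fl [653.8  80.2 125. ]
bl [676.8  80.5 125. ]
fr [ 660. -195.  125.]
br [ 686.4 -187.5  125. ]
handle top [ 609.59225727 -104.00883451  153.        ] [ 607.93276318 -103.95957986  153.        ]
pegtops S [665.98986498 -84.12927705 176.        ] [ 667.44568297 -124.14421033  176.        ] T [670.47662809 -81.74994511 176.        ] [ 671.88164606 -124.04872311  176.        ]
jar [553.51431541 435.63761645  75.        ] carton [ 642.65279782 -457.11524886   45.        ] handset [ 443.77382645 -330.80575606   12.        ]
```

Run:
```python
from h import *
o,R=state()
O=(667.3,-55);I=imaging.camera_info("top"); S=imaging.camera_info("scene")
for yaw in (.015,.02):
  pts=bay2w(O,yaw,[[-58,-50,153],[0,-50,176],[0,50,176],[12,132,125],[-12,132,125],[12,-132,125],[-12,-132,125]])
  print(pts[:2]);print(proj(I,pts).round(1).tolist(),proj(S,pts).round(1).tolist())
```

```text
t 0.15 pos [ 267.1 -564.6  239.1] x [0.904 0.428 0.   ] y [ 0.428 -0.904 -0.001] z [-0.     0.001 -1.   ] F [-0.4 -0.1  0.1] w 88.1
[[ 610.05649675 -105.86434248  153.        ]
 [ 668.04997188 -104.99437511  176.        ]]
[[369.0, 215.0], [368.5, 189.6], [327.0, 191.5], [294.5, 192.9], [294.9, 202.3], [399.1, 188.1], [399.7, 197.4]] [[304.4, 279.6], [327.0, 285.3], [352.6, 253.9], [374.6, 247.6], [365.7, 243.4], [309.7, 330.6], [300.1, 324.9]]
[[ 610.31153295 -106.149923    153.        ]
 [ 668.29993333 -104.99000033  176.        ]]
[[369.1, 214.9], [368.5, 189.5], [327.0, 191.6], [294.5, 193.2], [294.9, 202.5], [399.0, 187.8], [399.7, 197.2]] [[304.4, 279.8], [327.1, 285.4], [352.5, 253.8], [374.3, 247.5], [365.4, 243.3], [310.0, 330.7], [300.3, 325.1]]
```

```bash
python3 -m crank '[{"travel":[0,0,0],"turn":0.85},{"travel":[0,0,0],"turn":0.85},{"travel":[0,0,0],"turn":0.85},{"travel":[0,0,0],"turn":0.85},{"travel":[0,0,0],"turn":0.85},{"travel":[0.56,-0.6,0],"turn":0},{"travel":[0.56,-0.6,0],"turn":0},{"travel":[0.56,-0.6,0],"turn":0},{"travel":[0.56,-0.6,0],"turn":0},{"travel":[0.56,-0.6,0],"turn":0},{"travel":[0.56,-0.6,0],"turn":0},{"travel":[0.56,-0.6,0],"turn":0},{"travel":[0.56,-0.6,0],"turn":0},{"travel":[0.56,-0.6,0],"turn":0},{"travel":[0.56,-0.6,0],"turn":0},{"travel":[0,0,0],"turn":0}]' 1
python3 - <<'E'
from h import *
o,R=state();cv2.imwrite("pics/w1.png",imaging.get_image("wrist"));print(o["qpos"].round(2))
print(imaging.camera_info("wrist"))
E
```

```text
t: 1.75
ee_pos: [556.0, -253.4, 235.2]
orientation: [-3.136, 0.01, 0.006]
ft_force: [0.2, -0.3, -0.3]
width: 87.6
t 1.75 pos [ 556.  -253.4  235.2] x [ 1.    -0.007 -0.004] y [-0.007 -1.    -0.006] z [-0.004  0.006 -1.   ] F [ 0.2 -0.3 -0.3] w 87.6
[-0.45  0.41  1.66  0.    1.08  1.13]
{'camera_matrix': array([[398.01480909,   0.        , 320.42464161],
       [  0.        , 398.01480909, 233.52313905],
       [  0.        ,   0.        ,   1.        ]]), 'rvec': array([-2.07759292,  2.08894028,  0.28273366]), 'tvec': array([-250.28658086,  506.17602049,  531.97627685])}
```

View pics/w1.png

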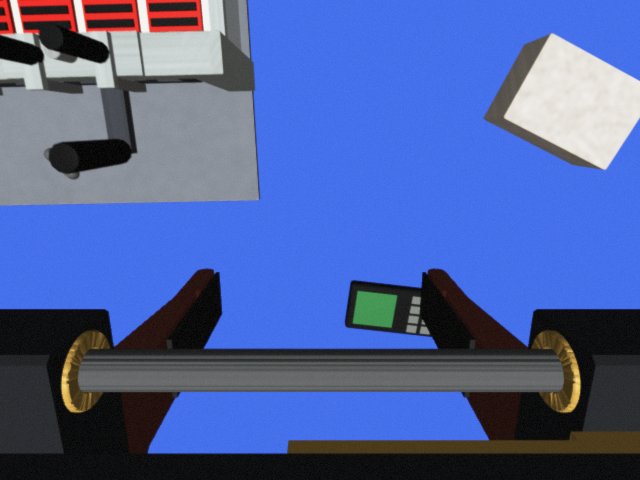

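The wrist view shows the -y end of the rail, with a peg top at (57,40), the handle top at (65,158), and the carton and handset well to the right. I'll centre on the pegs and look again.

```bash
python3 -m crank '[{"travel":[0.3,-0.8,-0.1],"turn":-0.12},{"travel":[0.3,-0.8,-0.1],"turn":-0.12},{"travel":[0.2,-0.8,0],"turn":0},{"travel":[0.1,-0.7,0],"turn":0},{"travel":[0,0,0],"turn":0},{"travel":[0,0,0],"turn":0}]'
python3 - <<'E'
from h import *
o,R=state();I=imaging.camera_info("wrist");cv2.imwrite("pics/w2.png",imaging.get_image("wrist"))
O=(667.3,-55)
import pickle;pickle.dump(I,open("w2.pkl","wb"))
print(proj(I,bay2w(O,.018,[[-58,-50,153],[0,-77+6,176],[0,-29,176],[12,-132,125],[-12,-132,125],[14,26,176],[-14,26,176]])).round(0).tolist())
E
```

```text
t: 2.4
ee_pos: [595.9, -101.2, 244.3]
orientation: [-3.137, -0.018, 0.014]
ft_force: [-0.2, -0.1, -0.2]
width: 87.5
t 2.4 pos [ 595.9 -101.2  244.3] x [ 1.     0.012 -0.009] y [ 0.011 -1.    -0.004] z [-0.009  0.004 -1.   ] F [-0.2 -0.1 -0.2] w 87.5
[[329.0, 222.0], [370.0, 123.0], [289.0, 124.0], [458.0, 103.0], [455.0, 142.0], [180.0, 96.0], [185.0, 152.0]]
```

View pics/w2.png

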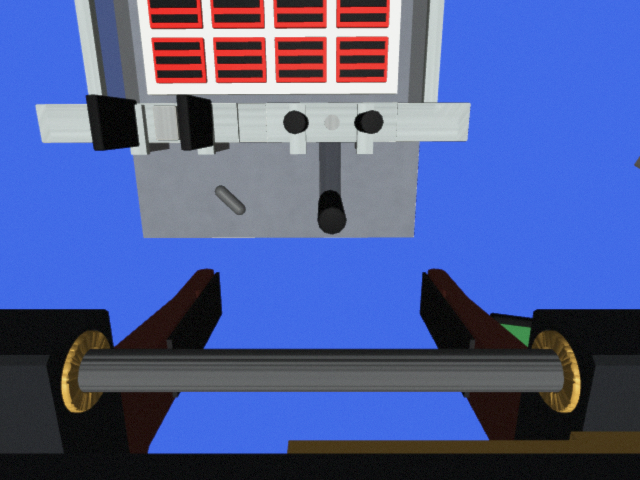

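Run:
```python
import cv2
a=cv2.imread("pics/w2.png")[85:245,260:420]; cv2.imwrite("pics/w2c.png",cv2.resize(a,(600,600),interpolation=cv2.INTER_CUBIC))
a=cv2.imread("pics/w2.png")[85:165,30:270]; cv2.imwrite("pics/w2d.png",cv2.resize(a,(800,267),interpolation=cv2.INTER_CUBIC))
```

```text
(no output)
```

View pics/w2c.png

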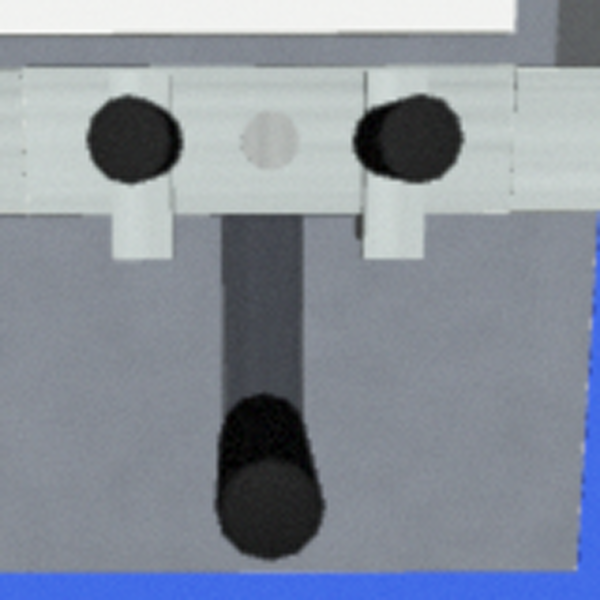

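View pics/w2d.png

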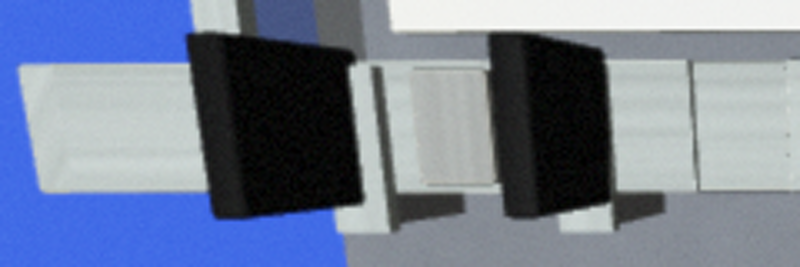

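Run:
```python
from h import *
import pickle;I=pickle.load(open("w2.pkl","rb"))
r=lambda n,p,z:print(n,ray(I,p,z).round(1))
r("pegL",(294,121.7),176);r("pegR",(371.3,121.7),176);r("handle",(331.9,220.1),153)
f=lambda u,v:(30+u*.3,85+v*.3)
r("padL top back out",f(188,34),176);r("padL top front",f(214,216),176);r("padR top back out",f(488,36),176);r("padR top front",f(507,216),176)
r("padL in back",f(222,37),176);r("padR in back",f(528,37),176)
r("railL b",f(19,66),125);r("railL f",f(41,191),125);r("railR b",(469,103),125);r("railR f",(469,140),125)
```

```text
pegL [668.9 -86.6 176. ]
pegR [ 669.4 -126.5  176. ]
handle [ 611.6 -107.9  153. ]
padL top back out [680.6  18.9 176. ]
padL top front [653.4  18.7 176. ]
padR top back out [680.9 -26.9 176. ]
padR top front [654.  -27.7 176. ]
padL in back [680.2  13.8 176. ]
padR in back [680.8 -33.  176. ]
railL b [677.5  80.7 125. ]
railL f [654.3  80.5 125. ]
railR b [ 681.9 -193.6  125. ]
railR f [ 659.2 -196.2  125. ]
```

```bash
python3 -m crank '[{"travel":[0.5,0.05,0],"turn":-0.06},{"travel":[0.5,0.05,0],"turn":0},{"travel":[0.4,0,0],"turn":0},{"travel":[0.1,0,0],"turn":0},{"travel":[0,0,0],"turn":0},{"travel":[0,0,0],"turn":0}]'
python3 - <<'E'
from h import *
o,R=state()
E
```

```text
t: 3.05
ee_pos: [668.8, -116.3, 242.4]
orientation: [-3.138, -0.01, 0.021]
ft_force: [-0.6, 0.1, -0.5]
width: 88.0
t 3.05 pos [ 668.8 -116.3  242.4] x [ 1.     0.006 -0.013] y [ 0.006 -1.    -0.004] z [-0.013  0.004 -1.   ] F [-0.6  0.1 -0.5] w 88.0
```

```bash
python3 -m crank '[{"travel":[0,-0.19,0],"turn":-0.12},{"travel":[0,0,0.3],"turn":0},{"travel":[0,0,0.3],"turn":0},{"travel":[0,0,0.1],"turn":0},{"travel":[0,0,0],"turn":0}]'
python3 - <<'E'
from h import *
o,R=state()
E
```

```text
t: 3.55
ee_pos: [664.9, -106.0, 203.9]
orientation: [-3.137, -0.03, 0.025]
ft_force: [-0.2, -0.2, -0.6]
width: 87.5
t 3.55 pos [ 664.9 -106.   203.9] x [ 1.     0.019 -0.016] y [ 0.019 -1.    -0.004] z [-0.016  0.004 -1.   ] F [-0.2 -0.2 -0.6] w 87.5
```

```bash
python3 -m crank '[{"travel":[0.1,0,0.2],"turn":0},{"travel":[0.04,0,0.25],"turn":0},{"travel":[0.02,0,0.25],"turn":0},{"travel":[0.02,0,0.15],"turn":0},{"travel":[0,0,0],"turn":0},{"travel":[0,0,0],"turn":0}]'
python3 - <<'E'
from h import *
o,R=state();cv2.imwrite("pics/w3.png",imaging.get_image("wrist"))
E
```

```text
t: 4.15
ee_pos: [673.9, -105.5, 156.1]
orientation: [-3.137, -0.03, 0.027]
ft_force: [0.2, -0.9, 0.1]
width: 87.8
t 4.15 pos [ 673.9 -105.5  156.1] x [ 1.     0.019 -0.017] y [ 0.019 -1.    -0.005] z [-0.017  0.004 -1.   ] F [ 0.2 -0.9  0.1] w 87.8
```

View pics/w3.png

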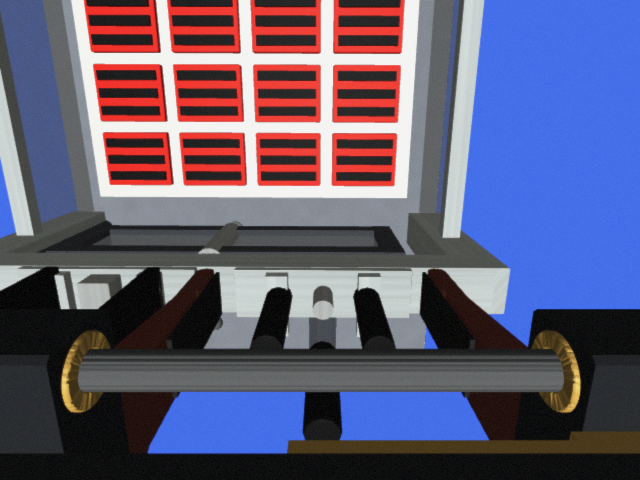

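Both fingers straddle the pegs: pegs at columns 275 and 372, jaws at 220 and 422. I'll trim x by -5 mm and squeeze.

```bash
python3 -m crank '[{"travel":[-0.09,0.015,0],"turn":0},{"travel":[0,0,0],"turn":0}]';  python3 -m crank '[{"travel":[0,0,0],"turn":0},{"travel":[0,0,0],"turn":0},{"travel":[0,0,0],"turn":0},{"travel":[0,0,0],"turn":0},{"travel":[0,0,0],"turn":0},{"travel":[0,0,0],"turn":0},{"travel":[0,0,0],"turn":0},{"travel":[0,0,0],"turn":0},{"travel":[0,0,0],"turn":0},{"travel":[0,0,0],"turn":0}]' -1
python3 - <<'E'
from h import *
o,R=state();cv2.imwrite("pics/w4.png",imaging.get_image("wrist"))
E
```

```text
t: 4.4
ee_pos: [669.4, -106.5, 157.1]
orientation: [-3.137, -0.03, 0.025]
ft_force: [0.1, -0.2, 0.8]
width: 87.8
t: 5.4
ee_pos: [669.9, -106.5, 159.2]
orientation: [-3.138, -0.03, 0.021]
ft_force: [-1.0, 0.5, 1.2]
width: 36.5
t 5.4 pos [ 669.9 -106.5  159.2] x [ 1.     0.019 -0.014] y [ 0.019 -1.    -0.004] z [-0.014  0.004 -1.   ] F [-1.   0.5  1.2] w 36.5
```

View pics/w4.png

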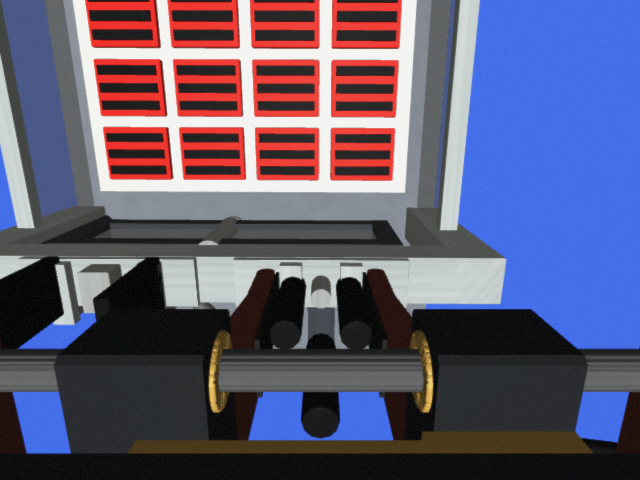

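Pegs squeezed: width 36.5 and lateral force near zero. I'll open, rise and check.

```bash
python3 -m crank '[{"travel":[0,0,0],"turn":0},{"travel":[0,0,0],"turn":0},{"travel":[0,0,0],"turn":0},{"travel":[0,0,0],"turn":0},{"travel":[0,0,0],"turn":0},{"travel":[0,0,0],"turn":0},{"travel":[0,0,0],"turn":0}]' 1;python3 -m crank '[{"travel":[0,0,-0.3],"turn":0},{"travel":[0,0,-0.5],"turn":0},{"travel":[0,0,-0.5],"turn":0},{"travel":[-0.5,-0.5,-0.5],"turn":0},{"travel":[-0.6,-0.5,0],"turn":0},{"travel":[-0.6,-0.5,0],"turn":0},{"travel":[0,0,0],"turn":0},{"travel":[0,0,0],"turn":0}]'
python3 - <<'E'
from h import *
import pickle
o,R=state();I=imaging.camera_info("wrist");im=imaging.get_image("wrist");cv2.imwrite("pics/w5.png",im);pickle.dump(I,open("w5.pkl","wb"))
E
```

```text
t: 6.15
ee_pos: [669.9, -106.6, 158.7]
orientation: [-3.137, -0.03, 0.022]
ft_force: [0.6, -0.2, 0.3]
width: 86.6
t: 6.95
ee_pos: [584.4, -32.1, 261.9]
orientation: [-3.138, -0.028, 0.009]
ft_force: [0.4, -0.9, -0.1]
width: 87.8
t 6.95 pos [584.4 -32.1 261.9] x [ 1.     0.018 -0.006] y [ 0.018 -1.    -0.003] z [-0.006  0.003 -1.   ] F [ 0.4 -0.9 -0.1] w 87.8
```

View pics/w5.png

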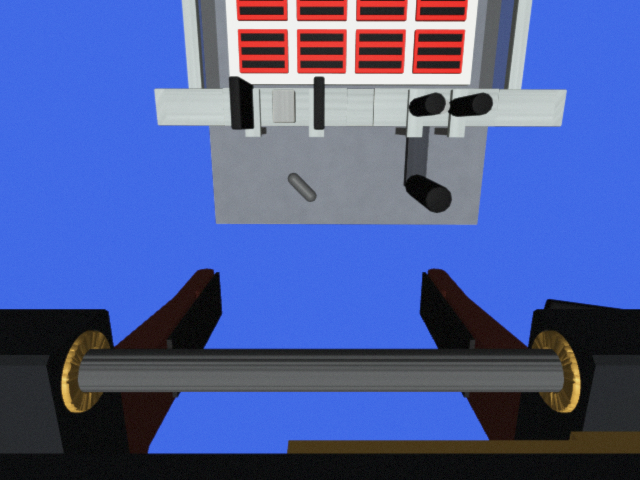

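Run:
```python
import cv2
a=cv2.imread("pics/w5.png")[65:145,215:515]; cv2.imwrite("pics/w5c.png",cv2.resize(a,(800,213),interpolation=cv2.INTER_CUBIC))
```

```text
(no output)
```

View pics/w5c.png

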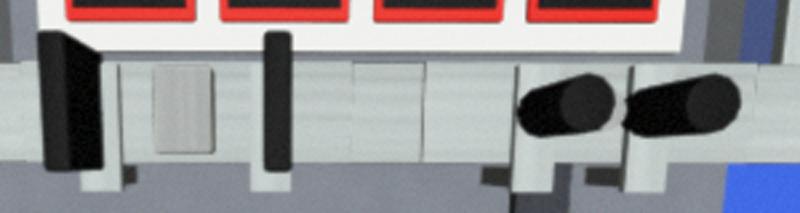

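Run:
```python
from h import *
import pickle;I=pickle.load(open("w5.pkl","rb"))
f=lambda u,v:(215+u*.375,65+v*.375)
for n,p in dict(pegL=(588,102),pegR=(713,102),plL_out=(39,31),plL_in=(63,31),plLf_out=(47,169),plR_l=(265,31),plR_r=(291,31),plRf_l=(265,170),plRf_r=(291,170)).items(): print(n,ray(I,f(*p),176).round(1))
```

```text
pegL [668.9 -94.1 176. ]
pegR [ 669.4 -119.9  176. ]
plL_out [680.6  19.1 176. ]
plL_in [680.7  14.2 176. ]
plLf_out [653.4  18.5 176. ]
plR_l [681.4 -27.  176. ]
plR_r [681.5 -32.3 176. ]
plRf_l [654.  -27.4 176. ]
plRf_r [654.2 -32.9 176. ]
```

Pegs now 25.8 mm apart, so 38 mm outer: fully squeezed. Paddle mid-point is (667.3, -7).

```bash
python3 -m crank '[{"travel":[0.5,-0.1,0],"turn":0},{"travel":[0.6,-0.1,0],"turn":0},{"travel":[0.5,-0.1,0.1],"turn":0},{"travel":[0.1,-0.05,0.3],"turn":0},{"travel":[0.03,0,0.3],"turn":0},{"travel":[0,0,0.1],"turn":0},{"travel":[0,0,0],"turn":0},{"travel":[0,0,0],"turn":0}]'
python3 - <<'E'
from h import *
o,R=state()
E
```

```text
t: 7.8
ee_pos: [674.2, -17.4, 217.4]
orientation: [-3.139, -0.02, 0.013]
ft_force: [0.8, 0.7, -0.0]
width: 87.9
t 7.8 pos [674.2 -17.4 217.4] x [ 1.     0.013 -0.009] y [ 0.013 -1.    -0.003] z [-0.009  0.003 -1.   ] F [ 0.8  0.7 -0. ] w 87.9
```

```bash
python3 -m crank '[{"travel":[-0.13,-0.2,0],"turn":-0.05},{"travel":[0,0,0],"turn":0},{"travel":[0.02,0,0.3],"turn":0},{"travel":[0.02,0,0.3],"turn":0},{"travel":[0,0,0.05],"turn":0},{"travel":[0,0,0],"turn":0},{"travel":[0,0,0],"turn":0}]'
python3 - <<'E'
from h import *
o,R=state()
E
```

```text
t: 8.5
ee_pos: [667.9, -6.5, 183.4]
orientation: [-3.139, -0.029, 0.012]
ft_force: [-0.3, -0.4, 0.6]
width: 88.0
t 8.5 pos [667.9  -6.5 183.4] x [ 1.     0.018 -0.007] y [ 0.018 -1.    -0.003] z [-0.008  0.003 -1.   ] F [-0.3 -0.4  0.6] w 88.0
```

```bash
python3 -m crank '[{"travel":[0.02,0.01,0.25],"turn":0},{"travel":[0.02,0,0.22],"turn":0},{"travel":[0,0,0.05],"turn":0},{"travel":[0,0,0],"turn":0},{"travel":[0,0,0],"turn":0}]'
python3 - <<'E'
from h import *
o,R=state()
E
```

```text
t: 9.0
ee_pos: [670.1, -7.2, 154.8]
orientation: [-3.139, -0.028, 0.012]
ft_force: [0.2, -0.1, 0.0]
width: 87.7
t 9.0 pos [670.1  -7.2 154.8] x [ 1.     0.018 -0.008] y [ 0.018 -1.    -0.003] z [-0.008  0.003 -1.   ] F [ 0.2 -0.1  0. ] w 87.7
```

```bash
python3 -m crank '[{"travel":[-0.05,0,-0.05],"turn":0},{"travel":[0,0,0],"turn":0}]';  python3 -m crank '[{"travel":[0,0,0],"turn":0},{"travel":[0,0,0],"turn":0},{"travel":[0,0,0],"turn":0},{"travel":[0,0,0],"turn":0},{"travel":[0,0,0],"turn":0},{"travel":[0,0,0],"turn":0},{"travel":[0,0,0],"turn":0},{"travel":[0,0,0],"turn":0},{"travel":[0,0,0],"turn":0},{"travel":[0,0,0],"turn":0}]' -1; python3 -m crank '[{"travel":[0,0,0],"turn":0},{"travel":[0,0,0],"turn":0},{"travel":[0,0,0],"turn":0},{"travel":[0,0,0],"turn":0},{"travel":[0,0,0],"turn":0},{"travel":[0,0,0],"turn":0},{"travel":[0,0,0],"turn":0}]' 1; python3 -m crank '[{"travel":[0,0,-0.3],"turn":0},{"travel":[0,0,-0.5],"turn":0},{"travel":[0,0,-0.5],"turn":0},{"travel":[-0.5,0.3,-0.5],"turn":0},{"travel":[-0.6,0.5,0],"turn":0},{"travel":[-0.6,0.5,0],"turn":0},{"travel":[0,0,0],"turn":0},{"travel":[0,0,0],"turn":0}]'
python3 - <<'E'
from h import *
import pickle
o,R=state();I=imaging.camera_info("wrist");im=imaging.get_image("wrist");cv2.imwrite("pics/w6.png",im);pickle.dump(I,open("w6.pkl","wb"))
E
```

```text
t: 9.2
ee_pos: [667.7, -7.3, 158.0]
orientation: [-3.139, -0.028, 0.011]
ft_force: [0.3, -0.1, -0.6]
width: 88.1
t: 10.2
ee_pos: [668.3, -6.5, 159.6]
orientation: [-3.138, -0.028, 0.008]
ft_force: [0.1, 0.3, 0.4]
width: 36.6
t: 10.9
ee_pos: [668.2, -7.1, 159.2]
orientation: [-3.138, -0.028, 0.008]
ft_force: [0.3, 0.8, 0.7]
width: 87.0
t: 11.7
ee_pos: [584.7, -75.4, 261.4]
orientation: [-3.14, -0.03, -0.004]
ft_force: [0.4, 0.8, 0.4]
width: 87.5
t 11.7 pos [584.7 -75.4 261.4] x [1.    0.019 0.003] y [ 0.019 -1.    -0.002] z [ 0.003  0.002 -1.   ] F [0.4 0.8 0.4] w 87.5
```

View pics/w6.png

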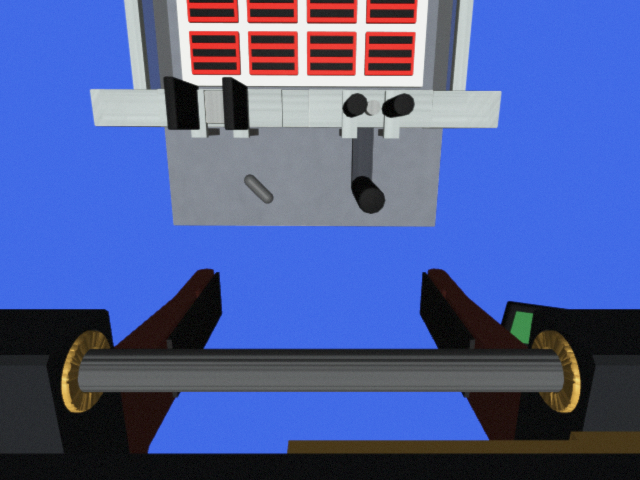

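Run:
```python
from h import *
import pickle;I=pickle.load(open("w6.pkl","rb"))
a=cv2.imread("pics/w6.png")[65:225,150:430]; cv2.imwrite("pics/w6c.png",cv2.resize(a,(784,448),interpolation=cv2.INTER_CUBIC))
print(ray(I,(371,200),153))
```

```text
[ 611.37570855 -107.67500078  153.        ]
```

View pics/w6c.png

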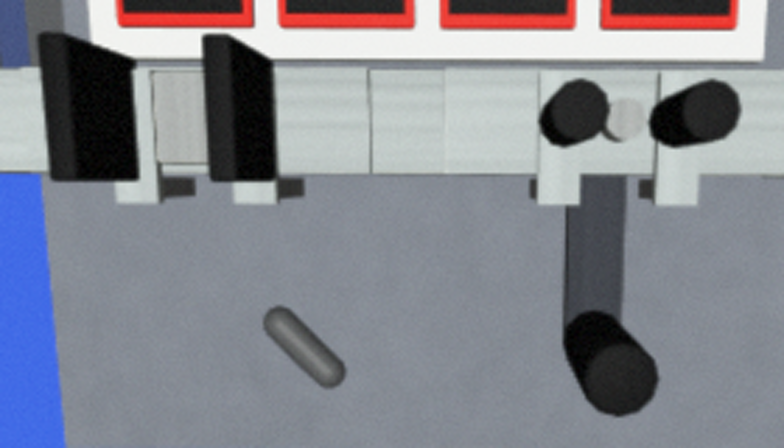

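Both catches are squeezed together, and the handle top is at (611.4,-107.7), as the geometry predicts. I'll turn the jaws along the handle's swing tangent and narrow them to about 34 mm.

```bash
python3 -m crank '[{"travel":[0,0,0],"turn":-1},{"travel":[0,0,0],"turn":-1},{"travel":[0,0,0],"turn":-1},{"travel":[0,0,0],"turn":-1},{"travel":[0,0,0],"turn":-1},{"travel":[0,0,0],"turn":-1},{"travel":[0,0,0],"turn":-1},{"travel":[0,0,0],"turn":-1},{"travel":[0,0,0],"turn":-1},{"travel":[0,0,0],"turn":-1},{"travel":[0,0,0],"turn":-1},{"travel":[0,0,0],"turn":-1},{"travel":[0,0,0],"turn":-0.3},{"travel":[0,0,0],"turn":0},{"travel":[0,0,0],"turn":0}]' -0.23
python3 - <<'E'
from h import *
o,R=state()
print(R[:,:].T@(np.array([611.4,-107.7,200])-o["ee_pos"])/50, np.arctan2(R[1,0],R[0,0]))
E
```

```text
t: 13.25
ee_pos: [600.3, -61.9, 261.6]
orientation: [2.485, 1.921, 0.011]
ft_force: [0.9, 1.0, -0.9]
width: 33.9
t 13.25 pos [600.3 -61.9 261.6] x [0.252 0.968 0.005] y [ 0.968 -0.252  0.005] z [ 0.006  0.004 -1.   ] F [ 0.9  1.  -0.9] w 33.9
[-0.8364502   0.4383025   1.22937561] 1.3161061870416313
```

```bash
python3 -m crank '[{"travel":[0,0,0],"turn":0.6},{"travel":[-0.35,0.2,0.3],"turn":0},{"travel":[-0.35,0.25,0.3],"turn":0},{"travel":[-0.1,0,0.3],"turn":0},{"travel":[0,0,0],"turn":0},{"travel":[0,0,0],"turn":0}]'
python3 - <<'E'
from h import *
o,R=state()
print(R[:,:].T@(np.array([611.4,-107.7,131])-o["ee_pos"])/50, np.arctan2(R[1,0],R[0,0]))
E
```

```text
t: 13.85
ee_pos: [613.1, -108.0, 214.4]
orientation: [2.545, 1.84, 0.014]
ft_force: [-0.4, -0.3, 0.3]
width: 33.7
t 13.85 pos [ 613.1 -108.   214.4] x [0.314 0.949 0.006] y [ 0.949 -0.314  0.006] z [ 0.008  0.004 -1.   ] F [-0.4 -0.3  0.3] w 33.7
[-0.01498004 -0.04367617  1.66709084] 1.2516019253520079
```

```bash
python3 -m crank '[{"travel":[-0.01,-0.04,0.3],"turn":0},{"travel":[0,0,0.3],"turn":0},{"travel":[0,0,0.1],"turn":0},{"travel":[0,0,0],"turn":0},{"travel":[0,0,0],"turn":0}]'
python3 - <<'E'
from h import *
o,R=state()
print(R[:,:].T@(np.array([611.4,-107.7,131])-o["ee_pos"])/50, np.arctan2(R[1,0],R[0,0]))
cv2.imwrite("pics/w7.png",imaging.get_image("wrist"))
E
```

```text
t: 14.35
ee_pos: [611.7, -107.0, 176.9]
orientation: [2.545, 1.84, 0.014]
ft_force: [-0.8, 0.5, -0.5]
width: 33.9
t 14.35 pos [ 611.7 -107.   176.9] x [0.313 0.95  0.007] y [ 0.95  -0.313  0.006] z [ 0.008  0.004 -1.   ] F [-0.8  0.5 -0.5] w 33.9
[-0.02127018 -0.00632566  0.91831088] 1.2521542794966276
```

View pics/w7.png

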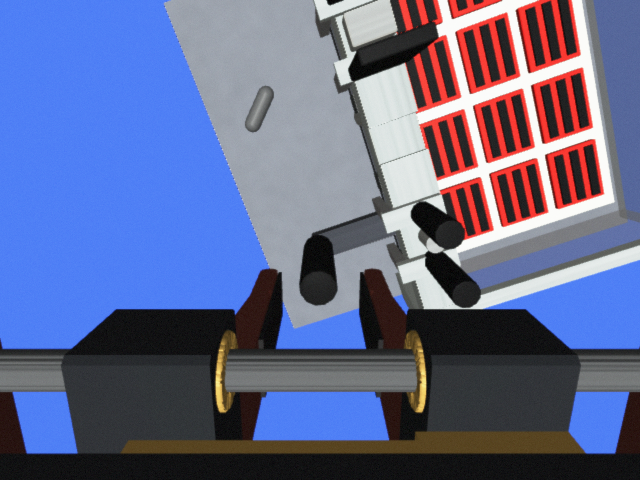

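The handle at (318,288) is centred between the fingers (275 and 368), so I'll descend.

```bash
python3 -m crank '[{"travel":[-0.02,0,0.25],"turn":0},{"travel":[0,0,0.2],"turn":0},{"travel":[0,0,0.2],"turn":0},{"travel":[0,0,0],"turn":0},{"travel":[0,0,0],"turn":0}]'
python3 - <<'E'
from h import *
o,R=state()
print(R[:,:].T@(np.array([611.4,-107.7,131])-o["ee_pos"])/50, np.arctan2(R[1,0],R[0,0]))
E
```

```text
t: 14.9
ee_pos: [612.0, -107.8, 142.2]
orientation: [2.544, 1.84, 0.016]
ft_force: [-0.7, 0.3, 0.7]
width: 33.6
t 14.9 pos [ 612.  -107.8  142.2] x [0.313 0.95  0.007] y [ 0.95  -0.313  0.008] z [ 0.009  0.004 -1.   ] F [-0.7  0.3  0.7] w 33.6
[-0.00275585 -0.01426074  0.22309411] 1.2523566373794996
```

```bash
python3 -m crank '[{"travel":[0,-0.01,0.15],"turn":0},{"travel":[0,0,0.05],"turn":0},{"travel":[0,0,0],"turn":0}]'; python3 -m crank '[{"travel":[0,0,0],"turn":0},{"travel":[0,0,0],"turn":0},{"travel":[0,0,0],"turn":0},{"travel":[0,0,0],"turn":0},{"travel":[0,0,0],"turn":0},{"travel":[0,0,0],"turn":0}]' -1
python3 - <<'E'
from h import *
o,R=state()
E
```

```text
t: 15.2
ee_pos: [611.9, -107.7, 131.6]
orientation: [2.543, 1.84, 0.016]
ft_force: [-0.6, -0.3, -0.8]
width: 33.7
t: 15.8
ee_pos: [610.8, -107.4, 131.7]
orientation: [2.545, 1.84, 0.014]
ft_force: [-1.0, 0.3, 0.3]
width: 17.9
t 15.8 pos [ 610.8 -107.4  131.7] x [0.313 0.95  0.007] y [ 0.95  -0.314  0.006] z [ 0.008  0.005 -1.   ] F [-1.   0.3  0.3] w 17.9
```

```bash
cat >> h.py <<'E'
H=np.array([666.3,58.3])
def gate():
    o,R=state(); r=o["ee_pos"][:2]-H; a0=np.arctan2(-166,-54.9); th=a0-np.arctan2(r[1],r[0])
    th=(th+np.pi)%(2*np.pi)-np.pi
    h=np.arctan2(R[1,0],R[0,0])
    print("theta %.3f radius %.1f toolturn %.3f Ftool"%(th,np.hypot(*r),1.251-h),(R.T@o["ft_force"]).round(1),"q",o["qpos"].round(2))
E
python3 -m crank '[{"travel":[0.005,-0.2,0],"turn":0.6},{"travel":[0.005,-0.2,0],"turn":0.6},{"travel":[0.005,-0.2,0],"turn":0.6},{"travel":[0.005,-0.2,0],"turn":0.6}]'; python3 -c "
from h import *
gate()"
```

```text
t: 16.2
ee_pos: [575.9, -91.3, 131.7]
orientation: [2.75, 1.512, 0.018]
ft_force: [0.6, 0.8, -0.8]
width: 17.4
t 16.2 pos [575.9 -91.3 131.7] x [0.535 0.845 0.008] y [ 0.844 -0.536  0.008] z [ 0.011  0.003 -1.   ] F [ 0.6  0.8 -0.8] w 17.4
theta 0.224 radius 174.8 toolturn 0.245 Ftool [1.  0.  0.8] q [-0.18  0.5   1.8   0.01  0.83  0.38]
```

```bash
python3 -m crank '[{"travel":[0.005,-0.2,0],"turn":0.55},{"travel":[0.005,-0.2,0],"turn":0.55},{"travel":[0.005,-0.2,0],"turn":0.55},{"travel":[0.005,-0.2,0],"turn":0.55},{"travel":[0.005,-0.2,0],"turn":0.55}]'; python3 -c "
from h import *
gate()
cv2.imwrite('pics/s8.png',imaging.get_image('scene')[200:400,220:460].repeat(3,0).repeat(3,1))"
```

```text
t: 16.7
ee_pos: [536.9, -59.4, 131.7]
orientation: [2.935, 1.108, 0.018]
ft_force: [0.4, -0.8, -1.1]
width: 17.4
t 16.7 pos [536.9 -59.4 131.7] x [0.75  0.661 0.009] y [ 0.661 -0.75   0.008] z [ 0.013 -0.    -1.   ] F [ 0.4 -0.8 -1.1] w 17.4
theta 0.513 radius 174.9 toolturn 0.529 Ftool [-0.3  0.8  1.1] q [-0.13  0.45  1.9   0.    0.78  0.71]
```

View pics/s8.png

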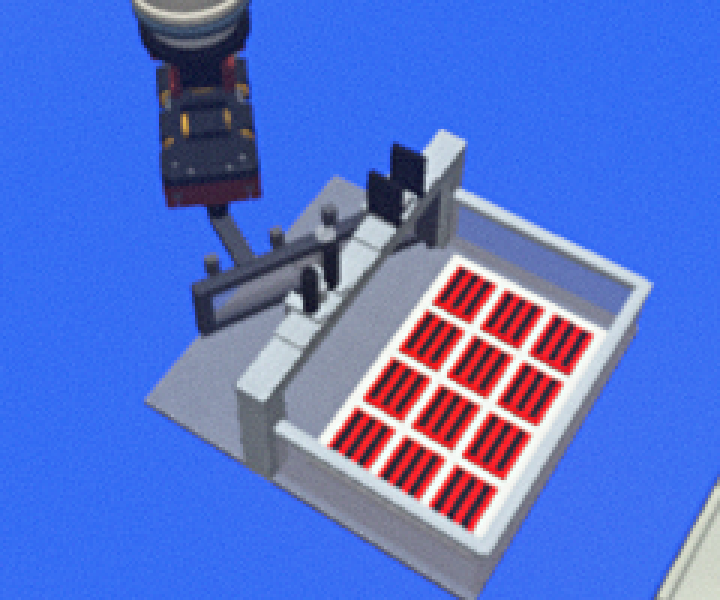

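The gate is following, standing ajar at about 0.5 rad with its handle in the gripper. On through the detent.

```bash
python3 -m crank '[{"travel":[0.005,-0.2,0],"turn":0.55},{"travel":[0.005,-0.2,0],"turn":0.55},{"travel":[0.005,-0.22,0],"turn":0.55},{"travel":[0.005,-0.22,0],"turn":0.55}]'; python3 -c "
from h import *
gate()"
```

```text
t: 17.15
ee_pos: [513.0, -26.1, 131.8]
orientation: [3.038, 0.773, 0.021]
ft_force: [1.5, -5.4, -3.3]
width: 17.5
t 17.15 pos [513.  -26.1 131.8] x [0.878 0.478 0.011] y [ 0.478 -0.878  0.01 ] z [ 0.015 -0.003 -1.   ] F [ 1.5 -5.4 -3.3] w 17.5
theta 0.748 radius 175.0 toolturn 0.753 Ftool [-1.3  5.4  3.4] q [-0.07  0.42  1.96 -0.    0.75  1.  ]
```

```bash
python3 -m crank '[{"travel":[0.005,-0.22,0],"turn":0.55},{"travel":[0.005,-0.22,0],"turn":0.55},{"travel":[0.005,-0.2,0],"turn":0.55},{"travel":[0.005,-0.2,0],"turn":0.55},{"travel":[0.005,-0.2,0],"turn":0.55}]'; python3 -c "
from h import *
gate()"
```

```text
t: 17.65
ee_pos: [495.2, 21.2, 131.7]
orientation: [3.116, 0.338, 0.024]
ft_force: [-0.2, -3.1, -0.3]
width: 18.0
t 17.65 pos [495.2  21.2 131.7] x [0.977 0.215 0.014] y [ 0.215 -0.977  0.009] z [ 0.016 -0.006 -1.   ] F [-0.2 -3.1 -0.3] w 18.0
theta 1.038 radius 175.1 toolturn 1.035 Ftool [-0.9  3.   0.4] q [ 0.02  0.4   2.   -0.01  0.73  1.38]
```

```bash
python3 -m crank '[{"travel":[0.005,-0.2,0],"turn":0.57},{"travel":[0.005,-0.2,0],"turn":0.57},{"travel":[0.005,-0.2,0],"turn":0.57},{"travel":[0.005,-0.2,0],"turn":0.57},{"travel":[0.005,-0.2,0],"turn":0.57},{"travel":[0.005,-0.2,0],"turn":0.57},{"travel":[0.005,-0.2,0],"turn":0.57},{"travel":[0.005,-0.2,0],"turn":0.57}]'; python3 -c "
from h import *
gate()"
```

```text
t: 18.45
ee_pos: [496.3, 100.6, 131.7]
orientation: [3.11, -0.39, 0.023]
ft_force: [-0.2, -2.5, -0.5]
width: 17.5
t 18.45 pos [496.3 100.6 131.7] x [ 0.969 -0.247  0.015] y [-0.247 -0.969  0.005] z [ 0.014 -0.009 -1.   ] F [-0.2 -2.5 -0.5] w 17.5
theta 1.495 radius 175.2 toolturn 1.500 Ftool [0.4 2.4 0.5] q [ 0.18  0.41  1.97 -0.02  0.75  2.01]
```

```bash
python3 -m crank '[{"travel":[0.005,-0.2,0],"turn":0.55},{"travel":[0.005,-0.2,0],"turn":0.55},{"travel":[0.005,-0.12,0],"turn":0.35},{"travel":[0,0,0],"turn":0},{"travel":[0,0,0],"turn":0},{"travel":[0,0,0],"turn":0}]'; python3 -c "
from h import *
gate()
cv2.imwrite('pics/s9.png',imaging.get_image('scene'))
cv2.imwrite('pics/t9.png',imaging.get_image('top'));gate()"
```

```text
t: 19.05
ee_pos: [504.5, 125.5, 131.7]
orientation: [3.073, -0.612, 0.02]
ft_force: [-2.4, -1.4, 0.8]
width: 17.8
t 19.05 pos [504.5 125.5 131.7] x [ 0.924 -0.383  0.014] y [-0.383 -0.924  0.005] z [ 0.011 -0.01  -1.   ] F [-2.4 -1.4  0.8] w 17.8
theta 1.645 radius 175.2 toolturn 1.644 Ftool [-1.7  2.2 -0.8] q [ 0.23  0.43  1.94 -0.02  0.77  2.2 ]
t 19.15 pos [504.4 125.4 131.7] x [ 0.923 -0.384  0.014] y [-0.384 -0.923  0.005] z [ 0.011 -0.01  -1.   ] F [-2.5 -1.4  0.6] w 17.8
theta 1.644 radius 175.2 toolturn 1.645 Ftool [-1.8  2.3 -0.6] q [ 0.23  0.43  1.94 -0.02  0.77  2.2 ]
```

View pics/s9.png

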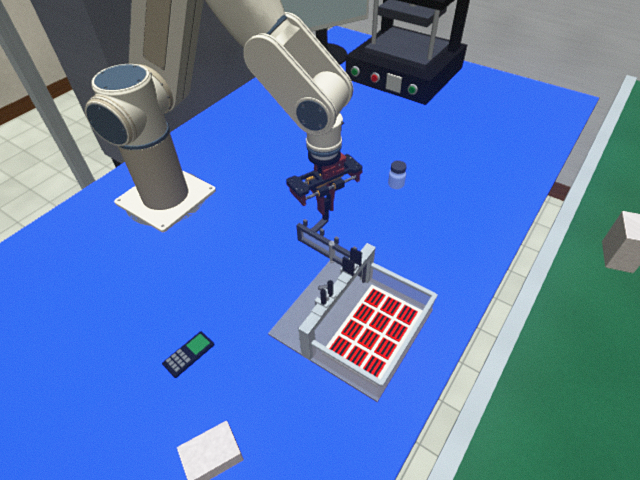

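View pics/t9.png

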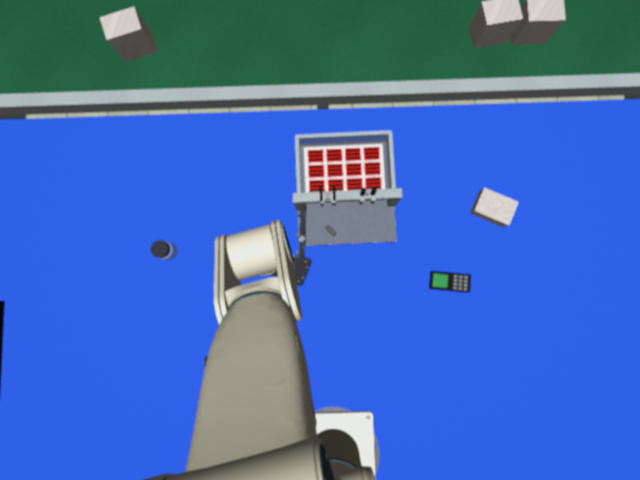

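The gate stands square to its opening at about 1.64 rad, with the handle still gripped (17.8 mm). Bystanders are where they were: jar (162,250), carton (495,207), handset (450,282). Handing in.

```bash
python3 -c "
from workcell import workorder
print(workorder.close_job())
from h import *
gate()"
```

```text
the job is handed in; nothing more can be done
None
the job is handed in; nothing more can be done
```

The gate is unlocked and standing wide open, and the gripper is still holding it by its upright handle. I handed the job in after about 19 s of the 54 s allowed.

- **Catches:** I squeezed the round pegs first. A picture afterwards put them 25.8 mm apart between centres, which is 38 mm over their outer faces. The flat paddles came next and scaled to about 38 mm in the picture.
- **Gate:** I swung it over the detent to about 1.64 rad by arm pose (1.57 is square), and it held steady on repeat readings. The grip read 17.8 mm on the 18 mm handle, and the force on the tool was about 3 N.
- **Bystanders:** The jar, carton and handset look unmoved when the first and last top pictures are compared.
- **Disagreements:** The gripper read about 36.5 mm on both squeezed catches, against the 38 mm given. The rail measured about 274 mm long in the images, against 264 mm given. Neither affected the work.
- **Not checked:** I couldn't read the state again after handing in, so I have no check of the final second.

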